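# Locate the tube adapter plate on the shaker's pins

### The arm

A 7-joint arm with a two-finger parallel gripper is mounted at the origin on the work surface. World frame = base frame: x ahead of the robot, y to its left, z up, the work surface at z = 0. Lengths are in m, angles in rad, forces in N, time in s.
With the tool pointing down it reaches from about 0.425 to 0.825 m from the base axis. Payload 3.6 kg.
Tool frame: the origin (TCP) lies on the centre line of the jaws, within the pads' length; the fingertips stand 8 mm ahead of it and the grasp point (between the pads) lies 11 mm behind it; y points along the fingers, x is the direction in which the jaws open and shut, and the axes are right-handed (so a half turn about y gives the same grasp; the last joint's range is limited). The gripper opens to 93 mm and grips with 3 to 60 N. Pads are 15 mm wide; open, the fingers measure 128 mm over their backs; the gripper's body (75 mm by 188 mm) begins 65 mm behind the grasp point.
Start: joints at [-1.278, 0.615, -0.013, 1.423, 0.008, 1.103, -0.04], TCP at [0.204, 0.617, 0.227] pointing down, gripper open.
Joint ranges: [-3.12, 3.12], [-0.3, 2.06], [-1.34, 1.32], [0.26, 2.42], [-1.36, 4.5], [0.01, 1.98], [-2.84, 2.84]. Speed limits (rad/s): [2.79, 2.79, 3.14, 3.14, 3.14, 3.14, 3.14].

### API

Orientations are given as a unit quaternion [w, x, y, z].
In Python, from cell import r gives the robot as it stands.
- The arm moves only by the tool move_arm, never from a script. Its arguments are lists of equal length, an entry for each row: "translation": the shift along the tool's x, y, z in mm, a list of three; "dr": the turn, a rotation vector about the tool's x, y, z in degrees, a list of three. In form: {"translation": [[x, y, z], ...], "dr": [[rx, ry, rz], ...]}. A call has 1 to 5 rows; each row is the pose to reach, as a shift and turn from the pose commanded when the call began, along the tool's axes at that moment; what a row does not reach only later rows make up. A row lasts 1/12 s, in which the tool goes at most 41.7 mm and 7.16 degrees, less where a joint would pass 70% of its speed; a pose out of reach is approached as far as the arm can. A call with a gripper value outside its range is refused whole. "claw" is the closure in counts, from 0 (fully open) to 255 (shut), set as the call begins (left out, the last holds). The fingers move at their own pace and stop on an object; "squeeze" is the grip in N (left out, the last holds). Time passes only in rows, so rows that repeat a pose let the fingers close. It gives the time, the measured TCP pose, the force and the opening at its end, in the units of the state.
- r.observe(): the state, without advancing time (a new reading comes with each control period).
- r.snapshot(name): name is "scene" or "top" or "wrist"; returns the picture (400x640x3 uint8, blue, green, red); there is no depth.
- r.camera_info(name): a dict with "fx", "fy", "cx", "cy" (pixels), "pose" (4x4, takes a point from camera to world coordinates). Camera axes: x right, y down, z forward; pixel columns grow to the right and rows downward; lengths in m; the calibration is good to about 2 mm. A picture is of the moment at which its call begins: read the wrist's pose just before it. camera_info takes no time and is no camera call; for the wrist camera it gives the pose at the moment of the call.
- r.hand_in(): hands the job in, once; it reports no verdict.
The state is a dict: "time": time; "q": joint angles; "qd": joint speeds; "tau": joint torques, N m; "tool_pos": TCP position; "tool_rot": TCP orientation; "contact_force": force on the tool from outside, world axes, zero at the start; "moment": the same for the moment, N m; "width": opening from 0.0 (shut) to 1.0 (fully open).
Only numpy, scipy, OpenCV 4.12 (cv2) and the standard library are available. Lean on these libraries where they do the work, as an engineer would, in place of code of your own. Each camera call takes 0.05 s, during which the arm holds its last target. There are 200 camera calls.

### The job

The aluminium tube plate was laid carelessly on the plate shaker: it rides up on the deck's two locating pins instead of sitting over them. With your fingertips, nudge it sideways along the deck until its two end holes drop over the two pins and it lies flat on the deck, then let go. Push it only: do not pick it up, and leave the vial on the deck and everything on the bench where they stand.

Things in the scene. Friction and masses are not known exactly. Their poses are not given: they have to be found in the camera images.
- shaker: plate shaker, fixed to the bench: grey machine, 220 mm along its x, 280 mm along its y, with a flat grey deck 210 x 270 mm, top 90 mm above the bench. Origin on the bench under its centre; x points from its control panel side to the side opposite, z up. It may stand up to 0.35 rad askew
- seat (a point): the point at the centre of the deck's top where the middle of the plate's underside belongs; axes as the shaker's. Seated, the plate's axes agree with the shaker's within the holes' play
- pin_near (a point): foot, at deck height, of the steel locating pin at (-26, +46) mm from the seat in the shaker's x, y. Both pins are fixed, 9 mm across and 7 mm tall, with a hemispherical nose (the lower 2.5 mm is straight)
- pin_far (a point): foot of the other locating pin, the same, at (+26, +46) mm from the seat
- plate: loose aluminium tube plate, 86 mm along its x, 128 mm along its y, 12 mm thick, about 0.3 kg, square-edged, with 4 x 5 blind wells in its top. Origin at the centre of its underside, z up. At first it lies 14 to 35 mm too far along the shaker's +y, up to 9 mm to either side in x and up to 0.15 rad askew; its underside rests on the pin tips, its -y edge on the deck, so its +y edge stands up to about 13 mm off the deck. It slides under a few newtons of push
- hole_near (a point): underside centre of the plate's locating hole for pin_near, at (-26, +46) mm from the plate's origin. The two locating holes go right through, are 12 mm across and stand by themselves at the plate's +y end
- hole_far (a point): underside centre of the plate's locating hole for pin_far, at (+26, +46) mm from the plate's origin
- vial: small amber vial, white cap, 26 mm across, 48 mm tall, standing on the shaker's deck at the end without pins; origin under its centre. Leave it alone
- reagent: white plastic bottle with a blue cap, 68 mm across, 130 mm tall, on the bench beside the shaker; origin under its centre. Leave it alone
- beaker: glass beaker, 68 mm across, 90 mm tall, on the bench; origin under its centre. Leave it alone
- tube_rack: white rack with capped tubes, 70 x 150 mm, 49 mm tall, on the bench beyond the shaker; origin under its centre. Leave it alone
- tip_box: grey box, 85 x 120 mm, 60 mm tall, on the bench; origin under its centre. Leave it alone
- timer: white kitchen-style timer, 60 x 60 mm, 20 mm tall, on the bench; origin under its centre. Leave it alone
- notebook: black notebook, 150 x 210 mm, 12 mm thick, on the bench; origin under its centre. Leave it alone
Not all that is in view belongs to the job. Of the things like the plate, leave any that is black or blue; of the rest the larger one is meant.

How it is judged:
At the end, for the whole second after the job is handed in: Both holes lie within 2.5 mm (horizontally) of their pins, the plate's underside is within 1.2 mm of the deck and level within 0.015 rad, the plate is at rest, and each bystander is within 20 mm of where it stood (horizontal distance between hole_near and pin_near below 0.0025 m and horizontal distance between hole_far and pin_far below 0.0025 m and z of plate in the frame of seat below 0.0012 m and angle between plate's own z axis and vertical below 0.015 rad and linear speed of plate below 0.01 m/s and angular speed of plate below 0.1 rad/s and distance of each of vial, reagent, beaker, tube_rack, tip_box, timer, notebook from where it was at the start of the episode below 0.02 m); the robot touches nothing.
It fails at once if the plate is lifted: its middle more than 15 mm above the deck (z of plate in the frame of seat above 0.015 m).
It fails at once if the plate is tipped up by more than 0.2 rad (angle between plate's own z axis and vertical above 0.2 rad).
It fails at once if the vial is knocked over (angle between vial's own z axis and vertical above 0.5 rad).
It fails at once if something else is picked up or shoved (distance of any of vial, reagent, beaker, tube_rack, tip_box, timer, notebook from where it was at the start of the episode above 0.03 m).
It also fails if it takes over 61 s, if anything falls off the work surface, if the arm or the gripper's body presses on something with over 40 N, if the wrist force passes 120 N, or if a joint passes its speed limit or range.

## Working session

There is one attempt and no reset: what is moved stays moved. The work goes in short steps, Python scripts to look and compute and a tool call to move; the robot and the scene stay as the last step left them, time stands still between calls to the robot, and variables do not carry over. Pictures are saved under pics/ and viewed, about 8 in all and at most 12, crops included, and the job is handed in when it is done.

Besides the shell and the picture viewer there is one more tool, called after "Request:" by a JSON object that holds its "op" and its "data". move_arm: Moves the arm, as the interface text tells. Its arguments: {"type":"object","properties":{"translation":{"type":"array"},"dr":{"type":"array"},"claw":{"type":"number"},"squeeze":{"type":"number"}},"required":["translation","dr"]}

```bash
mkdir -p pics; ls; python3 - <<'E'
from cell import r
import cv2,numpy as np
s=r.observe();print(s)
for n in("scene","top"):
    im=r.snapshot(n);cv2.imwrite(f"pics/{n}0.png",im);c=r.camera_info(n);print(n,c["fx"],c["cx"],c["cy"],np.round(c["pose"],4).tolist())
a=[cv2.imread(f"pics/{n}0.png") for n in("scene","top")]
E
```

```text
pics
{'time': 0.0, 'q': array([-1.27851515,  0.61592325, -0.01261016,  1.42487515,  0.00810281,
        1.10338981, -0.0404066 ]), 'qd': array([ 0.00271534,  0.00139717,  0.0012405 ,  0.00063756,  0.00088663,
       -0.00128827,  0.00111985]), 'tau': array([-8.18167391e-04, -4.58944237e+01,  2.08936692e-01, -1.65746659e+01,
       -6.10395754e-02,  2.04538729e-02,  2.38407520e-04]), 'tool_pos': array([0.20347225, 0.61652997, 0.22548642]), 'tool_rot': array([-0.57246899,  0.57354765,  0.41359914, -0.41503989]), 'contact_force': array([-0.33624389, -0.40181148,  0.29853033]), 'moment': array([0.08164178, 0.02828721, 0.01709234]), 'width': 0.9965481929845126}
scene 514.5395480112072 325.8778523598387 182.94644188152245 [[-0.0056, 0.7881, -0.6155, 1.3252], [0.9999, -0.0033, -0.0134, 0.1029], [-0.0126, -0.6155, -0.788, 1.0733], [0.0, 0.0, 0.0, 1.0]]
top 374.8287242831394 320.96623905286145 204.09104344856257 [[0.0135, -0.9903, 0.1382, 0.4368], [-0.9994, -0.0091, 0.0323, 0.0881], [-0.0307, -0.1386, -0.9899, 1.0394], [0.0, 0.0, 0.0, 1.0]]
```

View both.

View pics/scene0.png

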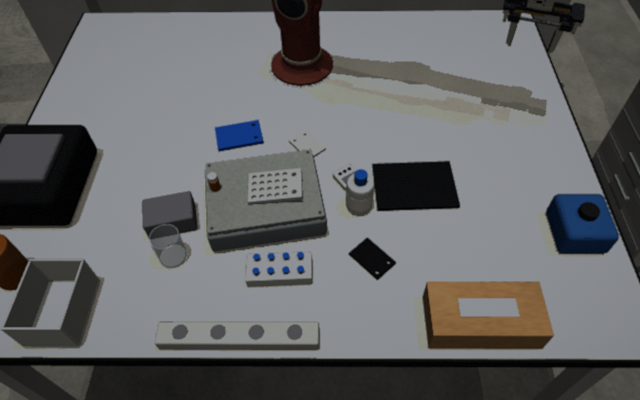

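View pics/top0.png

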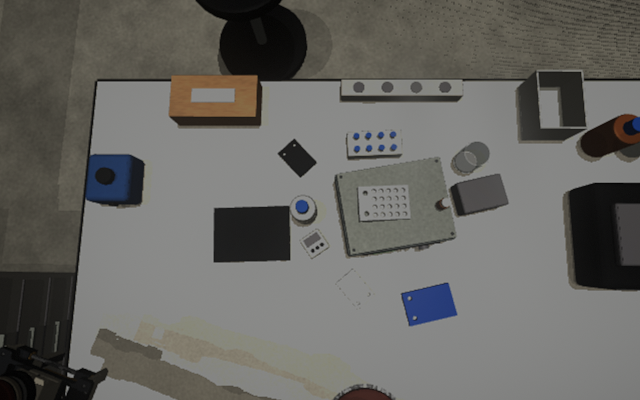

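```bash
cat > h.py <<'E'
import numpy as np,cv2
from cell import r
from scipy.spatial.transform import Rotation as R
def ray(c,px,z):
    P=np.array(c["pose"]);d=P[:3,:3]@np.array([(px[0]-c["cx"])/c["fx"],(px[1]-c["cy"])/c["fy"],1])
    o=P[:3,3];return o+d*(z-o[2])/d[2]
def proj(c,p):
    P=np.array(c["pose"]);q=P[:3,:3].T@(np.array(p)-P[:3,3]);return np.array([c["fx"]*q[0]/q[2]+c["cx"],c["fy"]*q[1]/q[2]+c["cy"]])
def tool():
    s=r.observe();w=s["tool_rot"];return s,np.array(s["tool_pos"]),R.from_quat(np.r_[w[1:],w[0]])
E
python3 - <<'E'
from h import *
s,p,Q=tool();print(np.round(Q.as_matrix(),3))
c=r.camera_info("wrist");print(np.round(Q.as_matrix().T@(c["pose"][:3,3]-p),4),np.round(Q.as_matrix().T@c["pose"][:3,:3],3),c["fx"],c["cx"],c["cy"])
im=cv2.imread("pics/top0.png")[145:265,320:480]
cv2.imwrite("pics/topc.png",cv2.resize(im,None,fx=5,fy=5,interpolation=cv2.INTER_CUBIC))
E
```

```text
[[ 0.313 -0.001 -0.95 ]
 [ 0.95  -0.002  0.313]
 [-0.002 -1.    -0.   ]]
[-0.     -0.1579  0.0847] [[ 1.    -0.001  0.001]
 [-0.001 -0.298  0.955]
 [-0.001 -0.955 -0.298]] 304.8966985894783 317.6328119937164 207.50448518225434
```

View pics/topc.png

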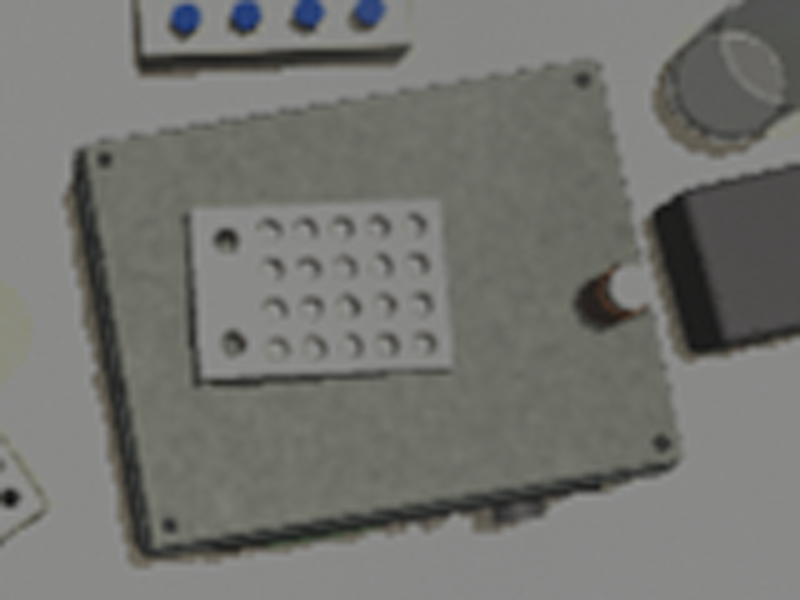

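```bash
python3 - <<'E'
from h import *
c=r.camera_info("top")
f=lambda a,z:np.array([ray(c,(320+x/5-.4,145+y/5-.4),z) for x,y in a])
# screws order: (+x,+y),(+x,-y),(-x,-y),(-x,+y)
S=f([(105,160),(583,80),(662,442),(169,525)],.09)
print(S.round(4),"sides",[np.linalg.norm(S[i]-S[i-1]).round(4) for i in range(4)])
ctr=S.mean(0);yv=(S[0]+S[3]-S[1]-S[2])[:2];xv=(S[0]+S[1]-S[2]-S[3])[:2]
ty=np.arctan2(yv[1],yv[0])-np.pi/2;tx=np.arctan2(xv[1],xv[0]);print("ctr",ctr,"yaw",ty,tx)
t=(tx+ty)/2;M=np.array([[np.cos(t),np.sin(t)],[-np.sin(t),np.cos(t)]])
P=np.vstack([f([(190,208)],.122),f([(440,200),(453,370)],.102),f([(198,382)],.122)])
print("plate corners in seat",((P-ctr)[:,:2]@M.T*1e3).round(1))
H=f([(227,240),(234,344)],.119);print("holes",((H-ctr)[:,:2]@M.T*1e3).round(1))
V=f([(632,288)],.138);print("vial",((V-ctr)[:,:2]@M.T*1e3).round(1),V)
B=ray(c,(302,207),.13);print("reagent",B,((B-ctr)[:2]@M.T*1e3).round(1))
E
```

```text
[[ 0.6414  0.0694  0.09  ]
 [ 0.6852 -0.1763  0.09  ]
 [ 0.4992 -0.2102  0.09  ]
 [ 0.4548  0.0362  0.09  ]] sides [np.float64(0.1896), np.float64(0.2496), np.float64(0.189), np.float64(0.2503)]
ctr [ 0.57016366 -0.07022962  0.09      ] yaw 0.1773894558252671 0.178212881159279
plate corners in seat [[ 57.1  89.3]
 [ 43.3 -37.6]
 [-42.5 -27.1]
 [-28.9 100.8]]
holes [[ 38.6  73.8]
 [-13.1  79.7]]
vial [[ -20.2 -111.3]] [[ 0.56999362 -0.18335465  0.138     ]]
reagent [0.55611701 0.16426759 0.13      ] [ 27.6 233.3]
```

```bash
cat >> h.py <<'E'
C=np.array([.5702,-.0702,.09]);YAW=.178
S=R.from_euler('z',YAW)
def seat(p): return S.inv().apply(np.asarray(p)-C)*1e3
def go(x,y,z,a=0):
    "mm in seat frame for TCP, tool x at angle a rad from shaker x; prints move"
    s,p,Q=tool();t=S.apply(np.array([x,y,z])/1e3)+C
    T=R.from_matrix(np.array([[1,0,0],[0,0,1],[0,-1,0]]).T[:, :] if 0 else np.column_stack([[1,0,0],[0,0,-1],[0,1,0]]))
    T=R.from_euler('z',YAW+a)*T
    print("t",s["time"],"TCPseat",seat(p).round(1),"F",S.inv().apply(s["contact_force"]).round(1),"w",round(s["width"],3))
    print("move",(Q.inv().apply(t-p)*1e3).round(1),"turn",np.degrees((Q.inv()*T).as_rotvec()).round(2))
E
python3 -c "
from h import *
go(87,80,137)"
```

```text
t 0.1 TCPseat [-239.3  740.9  135.6] F [-0.6  0.2 -0.7] w 1.0
move [-4.255e+02 -4.000e-01 -6.018e+02] turn [ 0.07 61.54 -0.12]
```

Request:
{"op": "move_arm", "data": {"translation": [[-23.7,0,-33.5],[-47.4,0,-67],[-71.1,0,-100.5],[-94.8,0,-134],[-118.5,0,-167.5]], "dr": [[0,7,0],[0,14,0],[0,21,0],[0,28,0],[0,35,0]], "claw": 255, "squeeze": 10}}

```text
time: 0.52
tool_pos: [0.3263, 0.4502, 0.2263]
tool_rot: [-0.672, 0.672, 0.221, -0.221]
contact_force: [0.3, 0.3, -1.1]
width: 0.691
```

```bash
python3 -c "
from h import *
go(87,80,137)"
```

```text
t 0.5167 TCPseat [-147.9  555.4  136.3] F [ 0.3  0.2 -1.1] w 0.691
move [ 8.000e-01 -5.000e-01 -5.303e+02] turn [ 0.03 26.21 -0.04]
```

Request:
{"op": "move_arm", "data": {"translation": [[0,0,-41],[0,0,-82],[0,0,-123],[0,0,-164],[0,0,-205]], "dr": [[0,5.2,0],[0,10.4,0],[0,15.6,0],[0,21,0],[0,26.2,0]]}}

```text
time: 0.93
tool_pos: [0.4488, 0.2861, 0.2265]
tool_rot: [-0.704, 0.704, 0.063, -0.064]
contact_force: [0.8, -0.0, -0.5]
width: 0.333
```

```bash
python3 -c "
from h import *
go(87,80,137)"
```

```text
t 0.9333 TCPseat [-56.4 372.2 136.5] F [ 0.8 -0.2 -0.5] w 0.333
move [ 142.9   -0.6 -292.5] turn [ 0.    0.09 -0.04]
```

Request:
{"op": "move_arm", "data": {"translation": [[17.9,0,-36.6],[35.7,0,-73.1],[53.6,0,-109.7],[71.4,0,-146.2],[89.3,0,-182.8]], "dr": [[0,0,0],[0,0,0],[0,0,0],[0,0,0],[0,0,0]]}}

```text
time: 1.35
tool_pos: [0.57, 0.1229, 0.2263]
tool_rot: [0.704, -0.704, -0.065, 0.065]
contact_force: [0.0, 0.7, -0.3]
width: 0.017
```

Request:
{"op": "move_arm", "data": {"translation": [[17.9,0,-36.6],[35.7,0,-73.1],[53.6,0,-109.7],[53.6,0,-109.7]], "dr": [[0,0,0],[0,0,0],[0,0,0],[0,0,0]]}}

```text
time: 1.68
tool_pos: [0.6451, 0.0146, 0.2259]
tool_rot: [-0.701, 0.708, 0.061, -0.06]
contact_force: [0.3, -1.6, 0.8]
width: 0.006
```

```bash
python3 -c "
from h import *
go(87,80,14)
c=r.camera_info('wrist');im=r.snapshot('wrist');cv2.imwrite('pics/w0.png',im);np.save('pics/w0.npy',c,allow_pickle=True)"
```

```text
t 1.6833 TCPseat [ 88.8  70.2 135.9] F [-0.  -1.6  0.8] w 0.006
move [ -1.9 121.8  10.9] turn [ 0.55 -0.42  0.04]
```

View pics/w0.png

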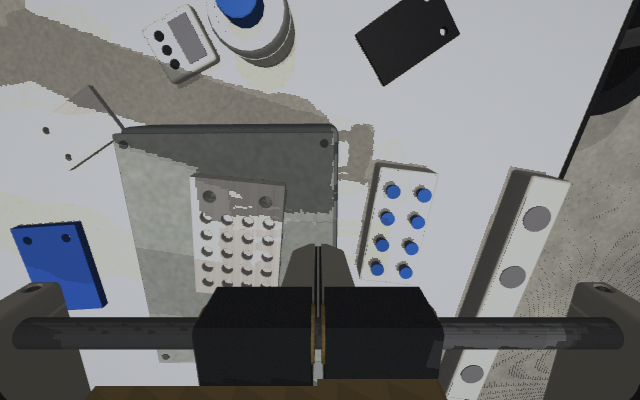

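```bash
python3 -c "
from h import *
c=np.load('pics/w0.npy',allow_pickle=True).item()
for n,p,z in [('scr',(124,145),.09),('scr',(324,143),.09),('scr',(165,356),.09),('hN',(210,196),.1195),('hF',(266,203),.1195),('cNy',(193.5,175.5),.123),('cFy',(285.5,182.5),.122),('c-',(194,290),.103)]: print(n,seat(ray(c,p,z)).round(1))
go(87,80,14)"
```

```text
scr [-95.1 125.2   0. ]
scr [ 94.2 125.5   0. ]
scr [ -96.3 -123.4    0. ]
hN [-8.7 82.7 29.5]
hF [41.1 75.7 29.5]
cNy [-19.5 102.2  33. ]
cFy [59.8 95.1 32. ]
c- [-43.6 -24.7  13. ]
t 1.7333 TCPseat [ 87.9  75.4 135.7] F [-0.2  0.4  1.1] w 0.005
move [ -0.8 121.7   5.1] turn [ 0.26 -0.2  -0.06]
```

Request:
{"op": "move_arm", "data": {"translation": [[0,40,2],[0,80,2],[0,115,2],[0,122,2],[0,122,2]], "dr": [[0,0,0],[0,0,0],[0,0,0],[0,0,0],[0,0,0]]}}

```text
time: 2.15
tool_pos: [0.6392, 0.03, 0.1022]
tool_rot: [0.705, -0.704, -0.063, 0.068]
contact_force: [-0.6, 0.9, -0.2]
width: 0.007
```

```bash
python3 -c "
from h import *
go(70,80,14)
c=r.camera_info('wrist');im=r.snapshot('wrist');np.save('pics/w1.npy',c,allow_pickle=True);cv2.imwrite('pics/w1.png',im)
go(70,80,14)"
```

```text
t 2.15 TCPseat [85.7 86.4 12.2] F [-0.4  1.  -0.2] w 0.007
move [-15.8  -1.7  -6.2] turn [-0.11  0.42 -0.39]
t 2.2 TCPseat [87.9 85.5 14.6] F [ 0.4  0.3 -0.7] w 0.003
move [-18.    0.7  -5.3] turn [-0.03  0.41 -0.05]
```

View pics/w1.png

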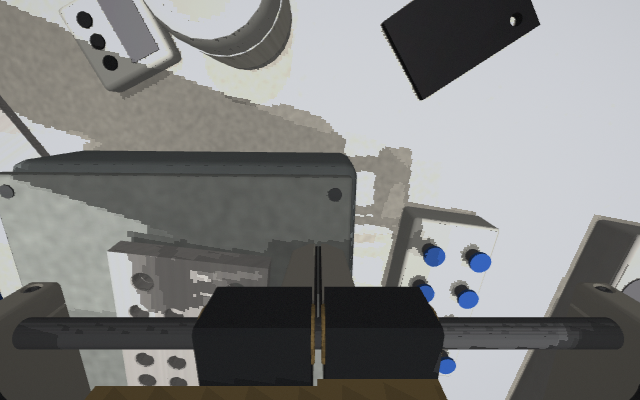

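Request:
{"op": "move_arm", "data": {"translation": [[-4,0,-5],[-8,0,-5],[-11,0,-5],[-13,0,-5],[-15,0,-5]], "dr": [[0,0.2,0],[0,0.4,0],[0,0.4,0],[0,0.4,0],[0,0.4,0]]}}

```text
time: 2.62
tool_pos: [0.6283, 0.0208, 0.1057]
tool_rot: [0.704, -0.704, -0.063, 0.062]
contact_force: [1.0, -0.2, 0.4]
width: 0.006
```

Request:
{"op": "move_arm", "data": {"translation": [[-2,0,0],[-4,0,0],[-6,0,0],[-8,0,0],[-9,0,0]], "dr": [[0,0,0],[0,0,0],[0,0,0],[0,0,0],[0,0,0]]}}

```text
time: 3.03
tool_pos: [0.6193, 0.0197, 0.1049]
tool_rot: [0.705, -0.704, -0.063, 0.062]
contact_force: [1.9, 1.8, 1.5]
width: 0.005
```

```bash
python3 -c "
from h import *
r.snapshot('wrist')
go(70,80,14)
c=r.camera_info('wrist');im=r.snapshot('wrist');t=r.snapshot('top');np.save('pics/w2.npy',c,allow_pickle=True);cv2.imwrite('pics/w2.png',im);cv2.imwrite('pics/t2.png',t)
a=cv2.resize(im[130:400,0:360],None,fx=1.6,fy=1.6);b=cv2.resize(t[160:250,325:465],None,fx=4,fy=4,interpolation=2)[:,:560]
o=np.zeros((800,580,3),np.uint8);o[:432,:576]=a;o[435:795,:560]=b;o=o
cv2.imwrite('pics/v2.png',cv2.resize(np.hstack([a[:, :],]),None,fx=1,fy=1));
"
```

```text
t 3.0833 TCPseat [64.  79.6 14.8] F [1.2 0.6 1.7] w 0.005
move [6.  0.8 0.4] turn [-0.01 -0.04  0.01]
```

View pics/v2.png

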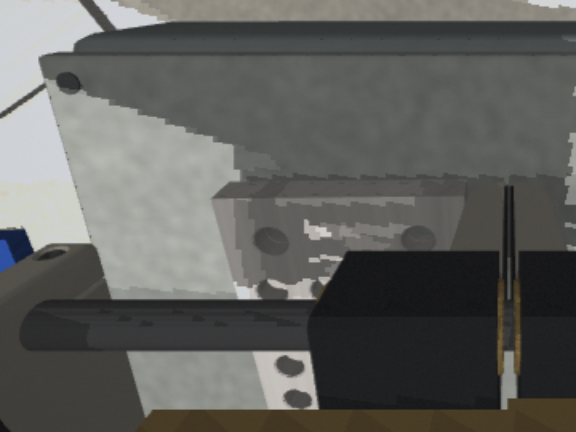

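```bash
python3 -c "
from h import *
c=np.load('pics/w2.npy',allow_pickle=True).item()
for n,p,z in [('hN',(169.4,280.6),.1195),('hF',(261.9,278.8),.1195),('cN',(133.1,254.4),.1225),('cF',(291.3,252.5),.1225),('scr',(42.5,181.9),.09)]: print(n,seat(ray(c,p,z)).round(1))"
```

```text
hN [-15.9  78.5  29.5]
hF [33.2 79.5 29.5]
cN [-30.5  95.3  32.5]
cF [49.5 96.2 32.5]
scr [-96.1 125.6   0. ]
```

```bash
python3 -c "
from h import *
c=np.load('pics/w2.npy',allow_pickle=True).item()
for n,p,z in [('hN',(169.4,280.6),.1115),('hF',(261.9,278.8),.1115),('cN',(133.1,254.4),.1135),('cF',(291.3,252.5),.1135),('scr',(42.5,181.9),.09)]: print(n,seat(ray(c,p,z)).round(1))
c=r.camera_info('top')
f=lambda x,y,z:seat(ray(c,(320+x/5-.4,145+y/5-.4),z)).round(1)
print(f(227,240,.1115),f(234,344,.1115))"
```

```text
hN [-20.3  73.8  21.5]
hF [31.6 74.8 21.5]
cN [-36.4  90.9  23.5]
cF [48.7 91.9 23.5]
scr [-96.1 125.6   0. ]
[39.7 72.9 21.5] [-12.4  78.9  21.5]
```

Request:
{"op": "move_arm", "data": {"translation": [[8,0,0],[10,0,-26],[10,0,-52],[4,0,-52],[2,0,-52]], "dr": [[0,0,0],[0,0,0],[0,0,0],[0,0,0],[0,0,0]]}}

```text
time: 3.6
tool_pos: [0.6291, -0.0354, 0.104]
tool_rot: [-0.704, 0.705, 0.06, -0.062]
contact_force: [0.4, 0.6, -1.3]
width: 0.006
```

Request:
{"op": "move_arm", "data": {"translation": [[-2,0,0],[-4,0,0],[-6,0,0],[-7,0,0],[-8,0,0]], "dr": [[0,0,0],[0,0,0],[0,0,0],[0,0,0],[0,0,0]]}}

```text
time: 4.02
tool_pos: [0.6225, -0.0318, 0.1047]
tool_rot: [0.705, -0.704, -0.063, 0.063]
contact_force: [1.4, 0.0, -1.5]
width: 0.004
```

```bash
python3 -c "
from h import *
r.snapshot('wrist')
go(58,28,14)
c=r.camera_info('wrist');im=r.snapshot('wrist');np.save('pics/w3.npy',c,allow_pickle=True);cv2.imwrite('pics/w3.png',im)
cv2.imwrite('pics/v3.png',cv2.resize(im[50:300,0:400],None,fx=2,fy=2,interpolation=2))
"
```

```text
t 4.0667 TCPseat [57.8 28.3 14.6] F [ 0.7  1.3 -1. ] w 0.005
move [ 0.2  0.6 -0.3] turn [-0.04  0.   -0.02]
```

View pics/v3.png

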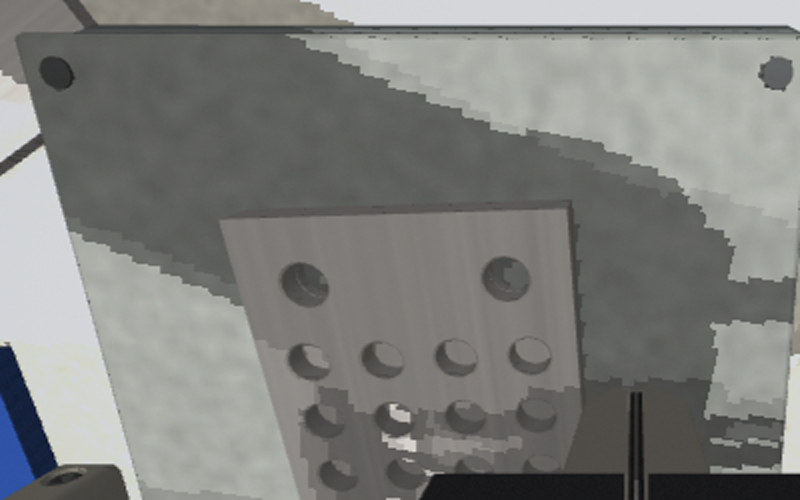

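```bash
python3 -c "
from h import *
c=np.load('pics/w3.npy',allow_pickle=True).item()
for n,p,z in [('hN',(151.8,191.8),.1115),('hF',(252.8,188.8),.1115),('cN',(110,159),.1135),('cF',(284.5,153),.1135),('scr',(28.3,85.8),.09),('scr',(387.8,86.3),.09)]: print(n,seat(ray(c,p,z)).round(1))"
```

```text
hN [-28.   73.7  21.5]
hF [23.7 75.3 21.5]
cN [-44.6  90.8  23.5]
cF [40.6 93.6 23.5]
scr [-95.8 125.9   0. ]
scr [ 93.8 125.5   0. ]
```

Request:
{"op": "move_arm", "data": {"translation": [[8,0,0],[10,-30,0],[0,-55,20],[-20,-55,52],[-40,-55,80]], "dr": [[0,0,0],[0,0,0],[0,0,0],[0,0,0],[0,0,0]], "claw": 127}}

```text
time: 4.53
tool_pos: [0.5698, 0.0393, 0.1612]
tool_rot: [0.704, -0.704, -0.063, 0.061]
contact_force: [0.1, 0.7, -0.6]
width: 0.311
```

Request:
{"op": "move_arm", "data": {"translation": [[-18,0,10],[-18,0,10],[-18,0,10],[-18,0,10],[-18,0,10]], "dr": [[0,0,0],[0,0,0],[0,0,0],[0,0,0],[0,0,0]]}}

```text
time: 4.95
tool_pos: [0.5507, 0.0442, 0.1597]
tool_rot: [-0.704, 0.705, 0.062, -0.062]
contact_force: [0.4, 0.4, -0.5]
width: 0.499
```

```bash
python3 -c "
from h import *
go(0,118,13)"
```

```text
t 4.95 TCPseat [  1.  116.   69.7] F [ 0.5  0.3 -0.5] w 0.499
move [-1.1 56.7  2. ] turn [ 0.06 -0.16  0.05]
```

Request:
{"op": "move_arm", "data": {"translation": [[-1,30,2],[-1,56,2],[-1,56,2],[-1,56,-6],[-1,56,-12]], "dr": [[0,0,0],[0,0,0],[0,0,0],[0,0,0],[0,0,0]]}}

```text
time: 5.37
tool_pos: [0.5517, 0.0319, 0.1044]
tool_rot: [-0.704, 0.705, 0.063, -0.062]
contact_force: [0.4, 0.7, -0.6]
width: 0.505
```

Request:
{"op": "move_arm", "data": {"translation": [[0,0,-2.5],[0,0,-5],[0,0,-7.5],[0,0,-10],[0,0,-12]], "dr": [[0,0,0],[0,0,0],[0,0,0],[0,0,0],[0,0,0]]}}

```text
time: 5.78
tool_pos: [0.5531, 0.0219, 0.1042]
tool_rot: [0.705, -0.704, -0.063, 0.062]
contact_force: [0.3, 1.9, -0.1]
width: 0.501
```

Request:
{"op": "move_arm", "data": {"translation": [[0,0,-2],[0,0,-4],[0,0,-6],[0,0,-7],[0,0,-7]], "dr": [[0,0,0],[0,0,0],[0,0,0],[0,0,0],[0,0,0]]}}

```text
time: 6.2
tool_pos: [0.5537, 0.014, 0.1035]
tool_rot: [-0.704, 0.705, 0.062, -0.062]
contact_force: [-0.1, -0.0, -0.5]
width: 0.501
```

```bash
python3 -c "
from h import *
r.snapshot('wrist')
go(0,72,13)
c=r.camera_info('wrist');im=r.snapshot('wrist');np.save('pics/w4.npy',c,allow_pickle=True);cv2.imwrite('pics/w4.png',im)
cv2.imwrite('pics/v4.png',cv2.resize(im[150:400,120:520],None,fx=2,fy=2,interpolation=2))
"
```

```text
t 6.25 TCPseat [-1.3 85.8 13.5] F [-0.7  0.4 -0.7] w 0.502
move [  1.3   0.5 -13.8] turn [ 0.04 -0.09 -0.03]
```

View pics/v4.png

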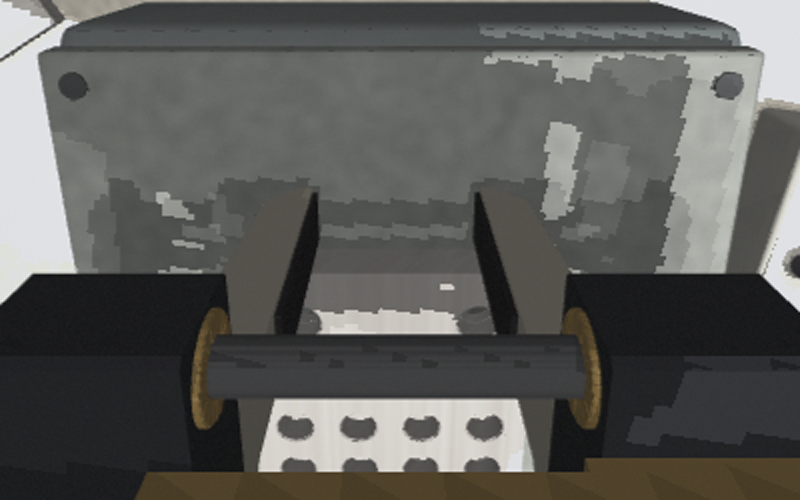

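```bash
python3 -c "
from h import *
c=np.load('pics/w4.npy',allow_pickle=True).item()
for n,p,z in [('top edge',(320,287.3),.1125),('bot edge',(320,274.5),.100),('hN',(275,311),.111),('hF',(357.5,309),.111),('w1',(267.5,363.5),.106),('w4',(362,363.5),.106),('scr',(156.5,193),.09),('scr',(484,192),.09)]: print(n,seat(ray(c,p,z)).round(1))"
```

```text
top edge [-1.2 76.9 22.5]
bot edge [-1.1 77.8 10. ]
hN [-27.1  60.4  21. ]
hF [20.5 61.7 21. ]
w1 [-34.4  17.8  16. ]
w4 [25.6 17.6 16. ]
scr [-95.8 125.5   0. ]
scr [ 94.  125.6   0. ]
```

```bash
python3 -c "
from h import *
c=np.load('pics/w3.npy',allow_pickle=True).item()
for n,p,z in [('w1',(310,361),.1095),('w4',(530,355),.1095),('w1c',(339,472),.1065)]: print(n,seat(ray(c,(p[0]/2-.2,50+p[1]/2-.2),z)).round(1))
g=cv2.cvtColor(cv2.imread('pics/w4.png'),6)
for y in (358,370,378): print(y,g[y,236:400:2].tolist())"
```

```text
w1 [-30.9  51.9  19.5]
w4 [28.4 53.6 19.5]
w1c [-29.7  16.1  16.5]
358 [24, 22, 69, 71, 71, 71, 71, 71, 71, 71, 213, 214, 176, 81, 106, 199, 211, 210, 212, 210, 208, 208, 212, 217, 213, 213, 214, 211, 160, 168, 210, 213, 214, 214, 201, 205, 211, 211, 213, 214, 213, 213, 213, 217, 183, 212, 210, 213, 139, 122, 105, 210, 215, 218, 214, 206, 212, 214, 213, 214, 216, 214, 213, 213, 123, 93, 106, 204, 214, 210, 214, 216, 215, 72, 72, 71, 72, 71, 71, 70, 51, 22]
370 [23, 21, 32, 71, 71, 71, 71, 69, 201, 211, 213, 214, 213, 213, 195, 183, 168, 181, 196, 210, 208, 206, 210, 214, 214, 211, 214, 210, 213, 207, 132, 118, 180, 187, 212, 207, 210, 210, 212, 213, 213, 211, 213, 216, 213, 192, 132, 132, 163, 200, 211, 212, 214, 216, 211, 206, 212, 210, 213, 215, 215, 195, 184, 121, 182, 190, 203, 210, 213, 212, 216, 216, 213, 190, 95, 71, 71, 70, 71, 70, 24, 22]
378 [22, 22, 21, 69, 71, 70, 71, 199, 213, 211, 212, 213, 213, 212, 212, 202, 209, 209, 211, 211, 210, 206, 208, 213, 214, 209, 213, 210, 210, 210, 206, 210, 211, 213, 213, 208, 207, 209, 211, 213, 211, 210, 212, 216, 212, 211, 212, 212, 211, 193, 213, 209, 215, 214, 208, 205, 210, 210, 213, 216, 214, 213, 212, 155, 180, 205, 205, 213, 211, 213, 223, 223, 223, 178, 178, 96, 70, 71, 71, 50, 21, 21]
```

Request:
{"op": "move_arm", "data": {"translation": [[0,0,8],[0,-30,10],[-30,-58,10],[-65,-58,-10],[-76,-58,-45]], "dr": [[0,0,0],[0,0,0],[0,0,0],[0,0,0],[0,0,0]], "claw": 255}}

```text
time: 6.72
tool_pos: [0.4827, -0.0397, 0.1625]
tool_rot: [0.705, -0.703, -0.064, 0.066]
contact_force: [0.9, -0.2, -1.3]
width: 0.195
```

Request:
{"op": "move_arm", "data": {"translation": [[0,0,-27],[0,0,-27],[0,0,-27],[0,0,-27],[0,0,-27]], "dr": [[0,0,0],[0,0,0],[0,0,0],[0,0,0],[0,0,0]]}}

```text
time: 7.13
tool_pos: [0.4919, -0.068, 0.1614]
tool_rot: [0.705, -0.704, -0.063, 0.064]
contact_force: [0.5, -1.2, 0.7]
width: 0.005
```

```bash
python3 -c "
from h import *
go(-75,14,13)"
```

```text
t 7.1333 TCPseat [-76.7  16.1  71.4] F [ 0.3 -1.3  0.7] w 0.005
move [ 1.7 58.4 -2.1] turn [-0.05  0.08 -0.02]
```

Request:
{"op": "move_arm", "data": {"translation": [[1,35,-2],[1,58,-2],[1,58,-2],[6,58,-2],[10,58,-2]], "dr": [[0,0,0],[0,0,0],[0,0,0],[0,0,0],[0,0,0]]}}

```text
time: 7.55
tool_pos: [0.5033, -0.0692, 0.1045]
tool_rot: [-0.704, 0.704, 0.063, -0.062]
contact_force: [0.6, -1.2, 0.9]
width: 0.008
```

Request:
{"op": "move_arm", "data": {"translation": [[2,0,0],[4,0,0],[6,0,0],[8,0,0],[8,0,0]], "dr": [[0,0,0],[0,0,0],[0,0,0],[0,0,0],[0,0,0]]}}

```text
time: 7.97
tool_pos: [0.5081, -0.0687, 0.104]
tool_rot: [0.705, -0.704, -0.061, 0.064]
contact_force: [-4.2, -0.0, 5.5]
width: 0.007
```

```bash
python3 -c "
from h import *
r.snapshot('wrist')
go(-58.5,14,13)
c=r.camera_info('wrist');im=r.snapshot('wrist');np.save('pics/w5.npy',c,allow_pickle=True);cv2.imwrite('pics/w5.png',im)
cv2.imwrite('pics/v5.png',cv2.resize(im[50:300,240:640],None,fx=2,fy=2,interpolation=2))
"
```

```text
t 8.0167 TCPseat [-60.8  12.5  13.9] F [-5.2 -0.1  4.5] w 0.003
move [2.3 0.9 1.5] turn [-0.05 -0.1  -0.19]
```

View pics/v5.png

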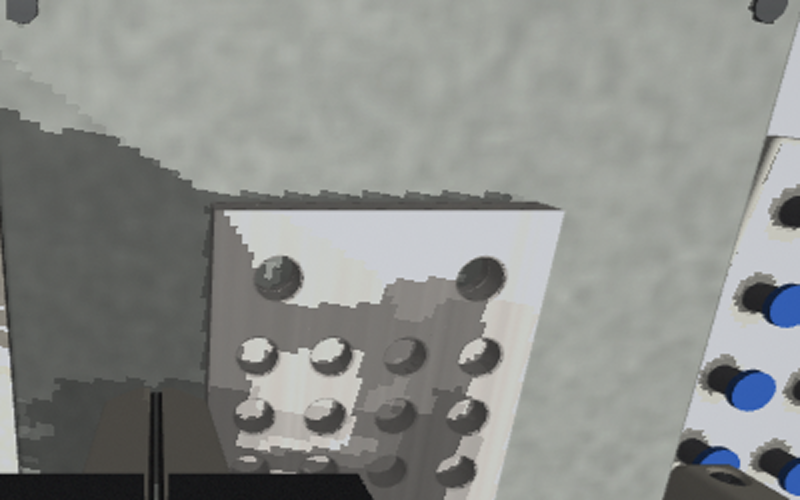

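```bash
python3 -c "
from h import *
c=np.load('pics/w5.npy',allow_pickle=True).item()
for n,p,z in [('hN',(278,278),.1105),('hF',(481,278),.1105),('cN',(214,210),.1125),('cF',(563,211),.1125),('scr',(22,9),.09),('scr',(770,7),.09)]: print(n,seat(ray(c,(240+p[0]/2-.2,50+p[1]/2-.2),z)).round(1))
go(-58.5,14,13)"
```

```text
hN [-30.7  59.3  20.5]
hF [21.  59.2 20.5]
cN [-47.6  76.8  22.5]
cF [37.2 76.4 22.5]
scr [-95.9 125.    0. ]
scr [ 94.6 124.9   0. ]
t 8.0667 TCPseat [-60.8  12.5  13.9] F [-5.1 -1.1  5.3] w 0.005
move [2.3 0.9 1.6] turn [-0.04 -0.1  -0.18]
```

Request:
{"op": "move_arm", "data": {"translation": [[-4,0,0],[-4,3.5,1],[0,3.5,1],[2,3.5,1],[3,3.5,1]], "dr": [[0,0,0],[0,0,0],[0,0,0],[0,0,0],[0,0,0]]}}

```text
time: 8.48
tool_pos: [0.5125, -0.0667, 0.0998]
tool_rot: [0.704, -0.704, -0.062, 0.063]
contact_force: [-1.9, -0.7, 0.7]
width: 0.008
```

```bash
python3 -c "
from h import *
r.snapshot('wrist');go(-58.5,14,10)
c=r.camera_info('wrist');im=r.snapshot('wrist');np.save('pics/w6.npy',c,allow_pickle=True);cv2.imwrite('pics/w6.png',im)
cv2.imwrite('pics/v6.png',cv2.resize(im[50:300,240:640],None,fx=2,fy=2,interpolation=2))
a=cv2.imread('pics/v5.png')
t=cv2.cvtColor(a,6)[265:292,465:498]
b=cv2.cvtColor(cv2.imread('pics/v6.png'),6)
for R_ in (t,cv2.cvtColor(a,6)[195:225,530:580]):
  m=cv2.matchTemplate(b,R_,5);print(cv2.minMaxLoc(m))
"
```

```text
t 8.5333 TCPseat [-55.8  13.6   9.8] F [-2.2 -0.4 -0.9] w 0.006
move [-2.7 -0.2  0.4] turn [-0.   -0.05 -0.02]
(-0.7486089468002319, 0.8848425149917603, (333, 20), (475, 274))
(-0.6980356574058533, 0.9739776849746704, (326, 457), (542, 204))
```

```bash
cat >> h.py <<'E'
def track(na,nb,off,feats):
    "follow features (full px, size, z) from picture na to nb by template"
    A=cv2.cvtColor(cv2.imread(na+'.png'),6);B=cv2.cvtColor(cv2.imread(nb+'.png'),6)
    c=np.load(nb+'.npy',allow_pickle=True).item()
    for n,(u,v),h,z in feats:
        u0,v0=int(u)-h,int(v)-h;t=A[v0:v0+2*h+1,u0:u0+2*h+1]
        x0,y0=u0-off,v0-off;m=cv2.matchTemplate(B[max(y0,0):y0+2*h+1+2*off,max(x0,0):x0+2*h+1+2*off],t,5)
        _,q,_,l=cv2.minMaxLoc(m);p=(u+l[0]+max(x0,0)-u0,v+l[1]+max(y0,0)-v0)
        print(n,round(q,2),p,seat(ray(c,p,z)).round(1))
E
python3 -c "
from h import *
f=lambda p:(240+p[0]/2-.2,50+p[1]/2-.2)
track('pics/w5','pics/w6',20,[('hN',f((278,278)),12,.1105),('hF',f((481,278)),12,.1105),('cN',f((214,210)),10,.1125),('cF',f((563,211)),10,.1125),('scr',f((22,9)),9,.09),('scr',f((770,7)),9,.09),('w',f((480,356)),10,.107)])"
```

```text
hN 0.91 (381.79999999999995, 192.8) [-24.9  59.4  20.5]
hF 0.97 (485.29999999999995, 193.8) [26.7 58.8 20.5]
cN 0.74 (348.79999999999995, 158.8) [-42.1  76.6  22.5]
cF 0.96 (527.3, 160.3) [42.9 75.8 22.5]
scr 0.93 (238.8, 55.3) [-96.1 124.9   0. ]
scr 0.9 (620.8, 55.3) [ 94.4 124.7   0. ]
w 0.92 (483.79999999999995, 232.8) [31.4 36.5 17. ]
```

Request:
{"op": "move_arm", "data": {"translation": [[-8,0,0],[-10,-30,0],[0,-60,20],[20,-60,55],[40,-60,88]], "dr": [[0,0,0],[0,0,0],[0,0,0],[0,0,0],[0,0,0]], "claw": 127}}

```text
time: 9.0
tool_pos: [0.5388, 0.0267, 0.1629]
tool_rot: [-0.704, 0.705, 0.064, -0.058]
contact_force: [1.0, 1.1, -0.7]
width: 0.311
```

Request:
{"op": "move_arm", "data": {"translation": [[17,0,0],[17,0,0],[17,0,0],[17,0,0],[17,0,0]], "dr": [[0,0,0],[0,0,0],[0,0,0],[0,0,0],[0,0,0]]}}

```text
time: 9.42
tool_pos: [0.5524, 0.028, 0.1602]
tool_rot: [-0.704, 0.705, 0.061, -0.062]
contact_force: [-0.7, -0.6, 0.2]
width: 0.504
```

```bash
python3 -c "
from h import *
go(0.5,100,10)"
```

```text
t 9.4167 TCPseat [-0.1 99.8 70.2] F [-0.8 -0.4  0.2] w 0.504
move [ 0.7 60.2  0.3] turn [ 0.04 -0.23 -0.04]
```

Request:
{"op": "move_arm", "data": {"translation": [[1,35,0],[1,60,0],[1,60,-5],[1,60,-10],[1,60,-13]], "dr": [[0,-0.2,0],[0,-0.2,0],[0,-0.2,0],[0,-0.2,0],[0,-0.2,0]]}}

```text
time: 9.83
tool_pos: [0.5561, 0.0152, 0.1003]
tool_rot: [-0.704, 0.705, 0.063, -0.063]
contact_force: [-0.4, -0.5, -0.1]
width: 0.504
```

Request:
{"op": "move_arm", "data": {"translation": [[-0.1,0,-2],[-0.2,0,-4],[-0.3,0,-6],[-0.5,0,-8],[-0.5,0,-8]], "dr": [[0,0,0],[0,0,0],[0,0,0],[0,0,0],[0,0,0]]}}

```text
time: 10.25
tool_pos: [0.5574, 0.0089, 0.1001]
tool_rot: [-0.704, 0.704, 0.064, -0.064]
contact_force: [0.1, 0.9, -1.2]
width: 0.504
```

```bash
python3 -c "
from h import *
r.snapshot('wrist');go(0,72,10)
c=r.camera_info('wrist');im=r.snapshot('wrist');np.save('pics/w7.npy',c,allow_pickle=True);cv2.imwrite('pics/w7.png',im)
f=lambda p:(120+p[0]/2-.2,150+p[1]/2-.2)
track('pics/w4','pics/w7',12,[('w1',f((295,427)),10,.105),('w2',f((357,427)),10,.105),('w3',f((421,427)),10,.105),('w4',f((484,427)),10,.105),('scr',f((73,86)),9,.09),('scr',f((728,85)),9,.09)])"
```

```text
t 10.3 TCPseat [ 1.4 80.1 10.1] F [-0.   0.6  0. ] w 0.504
move [-1.5  0.1 -8.1] turn [ 0.02  0.14 -0.01]
w1 0.98 (272.29999999999995, 367.29999999999995) [-28.1  11.4  15. ]
w2 0.96 (304.29999999999995, 367.29999999999995) [-8.  11.5 15. ]
w3 0.98 (336.29999999999995, 367.29999999999995) [12.1 11.5 15. ]
w4 0.96 (367.79999999999995, 367.29999999999995) [31.9 11.5 15. ]
scr 0.97 (147.3, 183.8) [-95.7 125.7   0. ]
scr 0.95 (483.79999999999995, 184.3) [ 93.9 125.7   0. ]
```

Request:
{"op": "move_arm", "data": {"translation": [[0,0,8],[0,-30,10],[30,-60,10],[60,-60,-15],[75,-60,-50]], "dr": [[0,0,0],[0,0,0],[0,0,0],[0,0,0],[0,0,0]], "claw": 255}}

```text
time: 10.77
tool_pos: [0.645, -0.02, 0.1627]
tool_rot: [0.705, -0.703, -0.07, 0.064]
contact_force: [-0.5, 0.0, 0.0]
width: 0.194
```

Request:
{"op": "move_arm", "data": {"translation": [[0,0,-23],[0,0,-23],[0,0,-23],[0,0,-23],[0,0,-23]], "dr": [[0,0,0],[0,0,0],[0,0,0],[0,0,0],[0,0,0]]}}

```text
time: 11.18
tool_pos: [0.6441, -0.0469, 0.16]
tool_rot: [0.705, -0.704, -0.064, 0.065]
contact_force: [-0.3, 0.2, -0.6]
width: 0.003
```

```bash
python3 -c "
from h import *
go(70,8,10)"
```

```text
t 11.1833 TCPseat [76.9  9.9 70. ] F [-0.2  0.3 -0.6] w 0.003
move [-6.9 60.  -1.9] turn [-0.09  0.28 -0.01]
```

Descend, then push to x ≈ 55.5 (−21.4 total).

Request:
{"op": "move_arm", "data": {"translation": [[0,35,-2],[0,60,-2],[-7,60,-2],[-13,60,-2],[-17,60,-2]], "dr": [[0,0.2,0],[0,0.2,0],[0,0.2,0],[0,0.2,0],[0,0.2,0]]}}

```text
time: 11.6
tool_pos: [0.6276, -0.0528, 0.1002]
tool_rot: [0.705, -0.704, -0.063, 0.063]
contact_force: [1.6, 0.5, -0.1]
width: 0.006
```

Request:
{"op": "move_arm", "data": {"translation": [[-1,0,0],[-2,0,0],[-3,0,0],[-4,0,0],[-4.4,0,0]], "dr": [[0,0,0],[0,0,0],[0,0,0],[0,0,0],[0,0,0]]}}

```text
time: 12.02
tool_pos: [0.6241, -0.0548, 0.1003]
tool_rot: [-0.704, 0.704, 0.063, -0.062]
contact_force: [1.7, 0.8, -0.2]
width: 0.005
```

```bash
python3 -c "
from h import *
r.snapshot('wrist');go(55.5,8,10)
c=r.camera_info('wrist');im=r.snapshot('wrist');np.save('pics/w8.npy',c,allow_pickle=True);cv2.imwrite('pics/w8.png',im)
f=lambda p:(p[0]/2-.2,50+p[1]/2-.2)
cv2.imwrite('pics/v8.png',cv2.resize(im[50:300,0:400],None,fx=2,fy=2,interpolation=2))
"
```

```text
t 12.0667 TCPseat [55.6  5.5 10.3] F [1.1 0.1 0.5] w 0.007
move [-0.1  0.3  2.5] turn [ 0.01 -0.06  0.04]
```

View pics/v8.png

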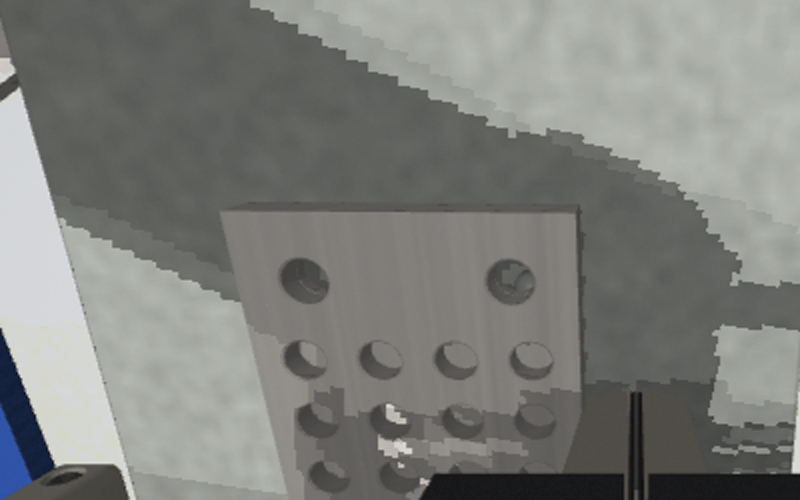

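```bash
python3 -c "
from h import *
c=np.load('pics/w8.npy',allow_pickle=True).item()
for n,p,z in [('hN',(304,281),.1105),('hF',(511,281),.1105),('cN',(220,212),.1125),('cF',(579,210),.1125),('w1',(305,360),.108),('w4',(531,359),.108)]: print(n,seat(ray(c,(p[0]/2-.2,50+p[1]/2-.2),z)).round(1))
E=cv2.imread('pics/v8.png')[250:310,265:550]
"
```

```text
hN [-28.1  52.8  20.5]
hF [23.5 52.6 20.5]
cN [-44.2  70.1  22.5]
cF [41.1 70.5 22.5]
w1 [-32.7  30.7  18. ]
w4 [26.9 30.8 18. ]
```

Request:
{"op": "move_arm", "data": {"translation": [[8,0,0],[10,-30,0],[0,-60,20],[-25,-60,55],[-50,-60,90]], "dr": [[0,0,0],[0,0,0],[0,0,0],[0,0,0],[0,0,0]], "claw": 127}}

```text
time: 12.53
tool_pos: [0.5618, 0.022, 0.1619]
tool_rot: [-0.704, 0.705, 0.063, -0.06]
contact_force: [-0.3, 0.7, -0.2]
width: 0.316
```

Request:
{"op": "move_arm", "data": {"translation": [[-7,0,4],[-7,0,4],[-7,0,4],[-7,0,4],[-7,0,4]], "dr": [[0,0,0],[0,0,0],[0,0,0],[0,0,0],[0,0,0]]}}

```text
time: 12.95
tool_pos: [0.5542, 0.0238, 0.1601]
tool_rot: [-0.704, 0.705, 0.062, -0.061]
contact_force: [0.5, -0.5, 0.1]
width: 0.503
```

```bash
python3 -c "
from h import *
go(-1,90,10)"
```

```text
t 12.95 TCPseat [ 0.9 95.3 70.1] F [ 0.4 -0.6  0.1] w 0.503
move [-1.9 60.1 -5.3] turn [ 0.09 -0.21  0.03]
```

Request:
{"op": "move_arm", "data": {"translation": [[-2,35,-1],[-2,60,-1],[-2,60,-5],[-2,60,-10],[-2,60,-14]], "dr": [[0,-0.2,0],[0,-0.2,0],[0,-0.2,0],[0,-0.2,0],[0,-0.2,0]]}}

```text
time: 13.37
tool_pos: [0.5541, 0.0098, 0.0998]
tool_rot: [-0.704, 0.705, 0.063, -0.063]
contact_force: [-0.1, 0.2, 0.6]
width: 0.499
```

Request:
{"op": "move_arm", "data": {"translation": [[0.3,0,-1.5],[0.6,0,-3],[1,0,-4.5],[1.3,0,-6],[1.5,0,-7]], "dr": [[0,0,0],[0,0,0],[0,0,0],[0,0,0],[0,0,0]]}}

```text
time: 13.78
tool_pos: [0.5558, 0.0056, 0.1]
tool_rot: [0.705, -0.704, -0.064, 0.064]
contact_force: [-0.4, 0.9, 0.1]
width: 0.5
```

```bash
python3 -c "
from h import *
r.snapshot('wrist');go(0,72,10)
c=r.camera_info('wrist');im=r.snapshot('wrist');np.save('pics/w9.npy',c,allow_pickle=True);cv2.imwrite('pics/w9.png',im)
f=lambda p:(120+p[0]/2-.2,150+p[1]/2-.2)
track('pics/w4','pics/w9',14,[('w1',f((295,427)),10,.104),('w2',f((357,427)),10,.104),('w3',f((421,427)),10,.104),('w4',f((484,427)),10,.104),('scr',f((73,86)),9,.09),('scr',f((728,85)),9,.09)])"
```

```text
t 13.8333 TCPseat [-0.6 76.5 10. ] F [0.6 0.1 0.6] w 0.501
move [ 0.5  0.  -4.5] turn [-0.    0.16 -0.01]
w1 0.97 (267.29999999999995, 366.29999999999995) [-33.3   7.7  14. ]
w2 0.97 (298.29999999999995, 366.29999999999995) [-13.8   7.7  14. ]
w3 0.97 (330.29999999999995, 366.29999999999995) [ 6.4  7.7 14. ]
w4 0.97 (362.79999999999995, 366.29999999999995) [26.9  7.8 14. ]
scr 0.84 (149.3, 178.8) [-96.2 124.9   0. ]
scr 0.96 (488.79999999999995, 178.3) [ 94.1 125.6   0. ]
```

Request:
{"op": "move_arm", "data": {"translation": [[0,0,8],[0,-30,10],[-30,-60,10],[-60,-60,-15],[-75,-60,-50]], "dr": [[0,0,0],[0,0,0],[0,0,0],[0,0,0],[0,0,0]], "claw": 255}}

```text
time: 14.3
tool_pos: [0.4895, -0.0545, 0.1616]
tool_rot: [0.705, -0.703, -0.067, 0.066]
contact_force: [-0.4, -1.0, 0.1]
width: 0.197
```

Request:
{"op": "move_arm", "data": {"translation": [[0,0,-22],[0,0,-22],[0,0,-22],[0,0,-22],[0,0,-22]], "dr": [[0,0,0],[0,0,0],[0,0,0],[0,0,0],[0,0,0]]}}

```text
time: 14.72
tool_pos: [0.4955, -0.0774, 0.1599]
tool_rot: [0.705, -0.704, -0.065, 0.065]
contact_force: [0.8, 0.2, 0.4]
width: 0.002
```

```bash
python3 -c "
from h import *
go(-70,5,10)"
```

```text
t 14.7167 TCPseat [-74.8   6.2  69.9] F [0.8 0.  0.4] w 0.002
move [ 4.8 59.9 -1.3] turn [-0.06  0.31 -0.02]
```

Request:
{"op": "move_arm", "data": {"translation": [[0,35,-1],[0,60,-1],[5,60,-1],[10,60,-1],[13,60,-1]], "dr": [[0,0.3,0],[0,0.3,0],[0,0.3,0],[0,0.3,0],[0,0.3,0]]}}

```text
time: 15.13
tool_pos: [0.509, -0.0764, 0.0999]
tool_rot: [0.705, -0.704, -0.063, 0.063]
contact_force: [-0.1, 0.1, -0.6]
width: 0.005
```

Request:
{"op": "move_arm", "data": {"translation": [[1,0,0],[2,0,0],[3,0,0],[4,0,0],[4,0,0]], "dr": [[0,0,0],[0,0,0],[0,0,0],[0,0,0],[0,0,0]]}}

```text
time: 15.55
tool_pos: [0.5116, -0.0772, 0.1001]
tool_rot: [0.705, -0.704, -0.061, 0.062]
contact_force: [-1.5, 0.8, 1.2]
width: 0.006
```

```bash
python3 -c "
from h import *
r.snapshot('wrist');go(-57.5,5,10)
c=r.camera_info('wrist');im=r.snapshot('wrist');np.save('pics/w10.npy',c,allow_pickle=True);cv2.imwrite('pics/w10.png',im)
f=lambda p:(240+p[0]/2-.2,50+p[1]/2-.2)
for o in (15,25): track('pics/w5','pics/w10',o,[('hN',f((278,278)),12,.1095),('hF',f((481,278)),12,.1095),('cN',f((214,210)),10,.1115),('cF',f((563,211)),10,.1115),('w',f((480,356)),10,.107),('w1',f((257,356)),10,.107)])"
```

```text
t 15.6 TCPseat [-59.    3.5  10.1] F [-1.3  0.9  1. ] w 0.006
move [1.5 0.1 1.5] turn [-0.03 -0.17 -0.07]
hN 0.73 (377.79999999999995, 189.8) [-29.8  50.5  19.5]
hF 0.87 (476.29999999999995, 190.8) [19.6 49.8 19.5]
cN 0.79 (346.79999999999995, 156.8) [-45.9  67.3  21.5]
cF 0.94 (515.3, 158.3) [34.8 66.3 21.5]
w 0.89 (476.79999999999995, 229.8) [24.4 27.9 17. ]
w1 0.89 (367.29999999999995, 229.8) [-33.7  28.1  17. ]
hN 0.73 (377.79999999999995, 189.8) [-29.8  50.5  19.5]
hF 0.87 (476.29999999999995, 190.8) [19.6 49.8 19.5]
cN 0.79 (346.79999999999995, 156.8) [-45.9  67.3  21.5]
cF 0.94 (515.3, 158.3) [34.8 66.3 21.5]
w 0.89 (476.79999999999995, 229.8) [24.4 27.9 17. ]
w1 0.89 (367.29999999999995, 229.8) [-33.7  28.1  17. ]
```

```bash
python3 -c "
from h import *
f=lambda p:(240+p[0]/2-.2,50+p[1]/2-.2)
track('pics/w5','pics/w10',15,[('hN',f((278,278)),12,.102),('hF',f((481,278)),12,.102),('cN',f((214,210)),10,.102),('cF',f((563,211)),10,.102),('w',f((480,356)),10,.102),('w1',f((257,356)),10,.102)])
im=cv2.imread('pics/w10.png');cv2.imwrite('pics/v10.png',cv2.resize(im[120:290,310:560],None,fx=3,fy=3,interpolation=2))"
```

```text
hN 0.73 (377.79999999999995, 189.8) [-28.3  48.6  12. ]
hF 0.87 (476.29999999999995, 190.8) [23.6 47.9 12. ]
cN 0.79 (346.79999999999995, 156.8) [-45.  66.  12.]
cF 0.94 (515.3, 158.3) [40.9 64.9 12. ]
w 0.89 (476.79999999999995, 229.8) [27.2 25.9 12. ]
w1 0.89 (367.29999999999995, 229.8) [-32.8  26.1  12. ]
```

View pics/v10.png

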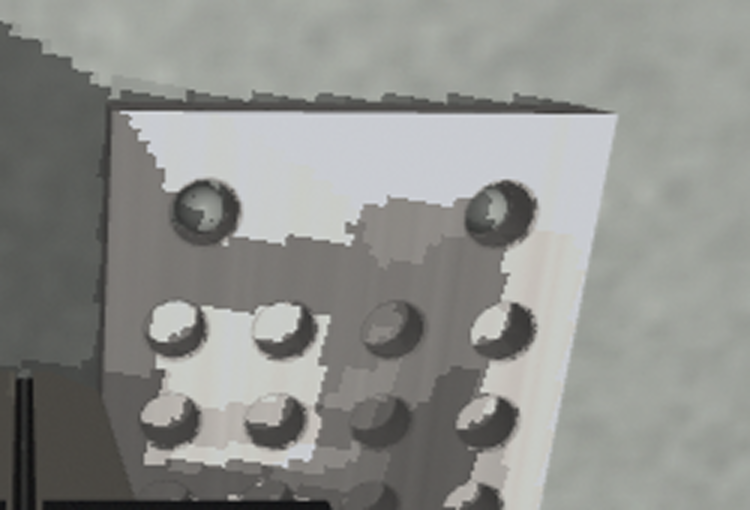

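Request:
{"op": "move_arm", "data": {"translation": [[0.5,0,0],[1,0,0],[1.5,0,0],[1.5,0,0]], "dr": [[0,0,0],[0,0,0],[0,0,0],[0,0,0]]}}

```text
time: 15.98
tool_pos: [0.5125, -0.0772, 0.1]
tool_rot: [0.705, -0.704, -0.061, 0.063]
contact_force: [-3.9, 0.2, 2.9]
width: 0.007
```

Request:
{"op": "move_arm", "data": {"translation": [[-8,0,0],[-10,-30,0],[0,-60,20],[25,-60,55],[50,-60,85]], "dr": [[0,0,0],[0,0,0],[0,0,0],[0,0,0],[0,0,0]], "claw": 127}}

```text
time: 16.4
tool_pos: [0.5507, 0.0152, 0.1629]
tool_rot: [-0.704, 0.705, 0.063, -0.057]
contact_force: [1.7, 0.2, -0.6]
width: 0.313
```

Request:
{"op": "move_arm", "data": {"translation": [[9,0,4],[9,0,4],[9,0,4],[9,0,4],[9,0,4]], "dr": [[0,0,0],[0,0,0],[0,0,0],[0,0,0],[0,0,0]]}}

```text
time: 16.82
tool_pos: [0.5556, 0.0186, 0.1601]
tool_rot: [-0.704, 0.705, 0.06, -0.061]
contact_force: [0.9, 0.3, -0.4]
width: 0.5
```

```bash
python3 -c "
from h import *
r.snapshot('wrist');go(0,90,10)
c=r.camera_info('wrist');im=r.snapshot('wrist');np.save('pics/w11.npy',c,allow_pickle=True);cv2.imwrite('pics/w11.png',im)"
```

```text
t 16.8667 TCPseat [ 1.5 90.2 70.2] F [1.1 0.2 0.9] w 0.498
move [-1.4 60.2 -0.1] turn [ 0.05 -0.35 -0.02]
```

Side push met a firm stop at 4 N (pins engaged). Now a gentle −y press with two fingers.

Request:
{"op": "move_arm", "data": {"translation": [[-1.4,35,0],[-1.4,60,0],[-1.4,60,-5],[-1.4,60,-9],[-1.4,60,-12]], "dr": [[0,-0.3,0],[0,-0.3,0],[0,-0.3,0],[0,-0.3,0],[0,-0.3,0]]}}

```text
time: 17.33
tool_pos: [0.5568, 0.0074, 0.1002]
tool_rot: [-0.704, 0.704, 0.063, -0.063]
contact_force: [-0.6, -0.3, -0.0]
width: 0.504
```

Request:
{"op": "move_arm", "data": {"translation": [[0,0,-1],[0,0,-2],[0,0,-3],[0,0,-4],[0,0,-4]], "dr": [[0,0,0],[0,0,0],[0,0,0],[0,0,0],[0,0,0]]}}

```text
time: 17.75
tool_pos: [0.5577, 0.0048, 0.1002]
tool_rot: [-0.704, 0.704, 0.064, -0.064]
contact_force: [-0.6, 0.4, -0.1]
width: 0.499
```

```bash
python3 -c "
from h import *
go(0,72,10)"
```

```text
t 17.75 TCPseat [ 1.  76.  10.2] F [-0.5  0.5 -0.1] w 0.499
move [-1.   0.2 -4. ] turn [0.01 0.14 0.  ]
```

Request:
{"op": "move_arm", "data": {"translation": [[-0.3,0,-1],[-0.6,0,-2],[-1,0,-3],[-1,0,-4],[-1,0,-4]], "dr": [[0,0,0],[0,0,0],[0,0,0],[0,0,0],[0,0,0]]}}

```text
time: 18.17
tool_pos: [0.5571, 0.0018, 0.1001]
tool_rot: [0.705, -0.704, -0.064, 0.064]
contact_force: [-1.1, 2.5, 1.0]
width: 0.5
```

```bash
python3 -c "
from h import *
go(0,72,10)"
```

```text
t 18.1667 TCPseat [-0.2 73.2 10.1] F [-0.6  2.7  1. ] w 0.5
move [ 0.2  0.1 -1.2] turn [-0.09  0.17 -0.05]
```

Request:
{"op": "move_arm", "data": {"translation": [[0,0,-0.7],[0,0,-1.5],[0,0,-1.5]], "dr": [[0,0,0],[0,0,0],[0,0,0]]}}

```text
time: 18.42
tool_pos: [0.5575, 0.0, 0.1001]
tool_rot: [0.705, -0.704, -0.064, 0.064]
contact_force: [-0.7, 3.1, 1.7]
width: 0.502
```

```bash
python3 -c "
from h import *
go(0,72,10)"
```

```text
t 18.4167 TCPseat [-0.  71.4 10.1] F [-0.1  3.2  1.7] w 0.502
move [0.  0.1 0.6] turn [-0.06  0.17 -0.02]
```

Request:
{"op": "move_arm", "data": {"translation": [[0,0,8],[0,-30,12],[0,-60,12],[0,-60,12],[0,-60,12]], "dr": [[0,0,0],[0,0,0],[0,0,0],[0,0,0],[0,0,0]]}}

```text
time: 18.83
tool_pos: [0.5571, 0.01, 0.1619]
tool_rot: [-0.704, 0.705, 0.065, -0.062]
contact_force: [-0.5, 0.2, -0.5]
width: 0.505
```

Request:
{"op": "move_arm", "data": {"translation": [[0,-20,15],[0,-20,30],[0,-20,30],[0,-20,30]], "dr": [[0,0,0],[0,0,0],[0,0,0],[0,0,0]], "claw": 0}}

```text
time: 19.17
tool_pos: [0.5494, 0.0407, 0.179]
tool_rot: [-0.704, 0.704, 0.064, -0.065]
contact_force: [-0.0, -0.5, 0.0]
width: 0.74
```

```bash
python3 -c "
from h import *
r.snapshot('wrist');r.snapshot('wrist');go(0,72,10)
c=r.camera_info('wrist');im=r.snapshot('wrist');np.save('pics/w12.npy',c,allow_pickle=True);cv2.imwrite('pics/w12.png',im)
print([proj(c,S.apply(np.array(p)/1e3)+C).round(1) for p in [(-43,64,12),(43,64,12),(-26,46,12),(26,46,12),(43,-64,12),(-95,125,0)]])
a=cv2.resize(im[170:400,220:420],None,fx=3,fy=3,interpolation=2)[:600]
cv2.imwrite('pics/v12.png',a)"
```

```text
t 19.2667 TCPseat [ -0.9 111.2  89.1] F [-0.  -0.3  0.8] w 0.823
move [  1.1  79.1 -39.1] turn [ 0.08  0.07 -0.13]
[array([270.4, 271.6]), array([370. , 271.7]), array([290.6, 289.8]), array([349.6, 289.9]), array([363.3, 387.2]), array([207.5, 199.8])]
```

View pics/v12.png

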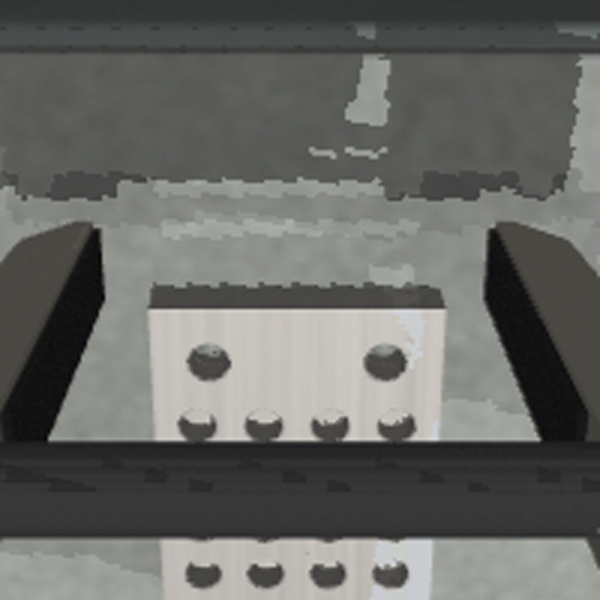

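Request:
{"op": "move_arm", "data": {"translation": [[0,-40,0],[0,-60,20],[0,-60,60],[0,-60,100],[0,-60,140]], "dr": [[0,0,0],[0,0,0],[0,0,0],[0,0,0],[0,0,0]]}}

```text
time: 19.73
tool_pos: [0.5253, 0.178, 0.2403]
tool_rot: [-0.704, 0.705, 0.063, -0.062]
contact_force: [0.6, -0.0, 0.4]
width: 1.001
```

Request:
{"op": "move_arm", "data": {"translation": [[0,0,0],[0,0,0],[0,0,0]], "dr": [[0,0,0],[0,0,0],[0,0,0]]}}

```text
time: 19.98
tool_pos: [0.5253, 0.1766, 0.2396]
tool_rot: [-0.704, 0.705, 0.063, -0.063]
contact_force: [1.2, -0.3, -1.3]
width: 0.999
```

```bash
python3 -c "
from h import *
c=r.camera_info('wrist');im=r.snapshot('wrist');np.save('pics/w13.npy',c,allow_pickle=True);cv2.imwrite('pics/w13.png',im)
f=lambda p:(220+p[0]/3-.3,170+p[1]/3-.3)
t=r.snapshot('top');o=cv2.imread('pics/top0.png')
for (u,v,n,h) in [(441,203,'vial',12),(303,209,'reagent',14),(315,243,'timer',14),(375,143,'rack',28),(470,158,'beaker',18),(480,195,'tipbox',26)]:
  m=cv2.matchTemplate(t[v-h-8:v+h+9,u-h-8:u+h+9],o[v-h:v+h+1,u-h:u+h+1],5);_,q,_,l=cv2.minMaxLoc(m);print(n,round(q,2),l[0]-8,l[1]-8)
# plate by bright mask in top view
ct=r.camera_info('top');g=cv2.cvtColor(t,6)[170:240,345:425];_,b=cv2.threshold(g,0,255,cv2.THRESH_OTSU)
k,_=cv2.findContours(cv2.morphologyEx(b,3,np.ones((5,5))),0,2);k=max(k,key=cv2.contourArea);R_=cv2.minAreaRect(k);print(R_,g.mean())
P=np.array([seat(ray(ct,(345+x,170+y),.102)) for x,y in cv2.boxPoints(R_)]);print(P.round(1),P.mean(0))
E=[proj(ct,S.apply(np.array(p)/1e3)+C) for p in [(-26,46,12),(26,46,12)]];print(E)
"
```

```text
vial 1.0 0 0
reagent 0.46 0 0
timer 0.37 0 0
rack 1.0 0 0
beaker 1.0 0 0
tipbox 1.0 0 0
((52.94594192504883, 33.17567443847656), (33.866188049316406, 52.443275451660156), 80.53767395019531) 124.71696428571428
[[ 43.9  60.3  12. ]
 [ 43.6 -72.   12. ]
 [-41.8 -68.7  12. ]
 [-41.6  62.   12. ]] [ 1.02493162 -4.60370798 12.        ]
[array([380.02468778, 216.97583915]), array([376.18910993, 196.74483628])]
```

```bash
python3 -c "
from h import *
def blob(im,c,p,h):
  u,v=p.round().astype(int);s=8;g=cv2.resize(cv2.cvtColor(im,6)[v-h:v+h+1,u-h:u+h+1],None,fx=s,fy=s,interpolation=2)
  _,b=cv2.threshold(g,0,255,cv2.THRESH_OTSU+1);k,_=cv2.findContours(b,0,2);k=max(k,key=cv2.contourArea)
  (x,y),rr=cv2.minEnclosingCircle(k);q=((x+.5)/s-.5+u-h,(y+.5)/s-.5+v-h);return np.round(q,1),round(rr/s,1),cv2.contourArea(k)/s/s,seat(ray(c,q,.102)).round(1)
w=cv2.imread('pics/w13.png');cw=np.load('pics/w13.npy',allow_pickle=True).item();t=r.snapshot('top');ct=r.camera_info('top')
for n,p,h in [('hN',(-26,46,12),1),('hF',(26,46,12),1),('scrN',(-95,125,0),1),('scrF',(95,125,0),1),('scrN-',(-95,-125,0),1)]:
  P=S.apply(np.array(p)/1e3)+C
  for l,im,c,hh in (('w',w,cw,10),('t',t,ct,5)):
    try: print(n,l,proj(c,P).round(1),*blob(im,c,proj(c,P),hh))
    except Exception as e: print(n,l,'x')
print(r.observe()['contact_force'])
"
```

```text
hN w [297.5 362.9] [296.3 363.1] 5.3 63.2109375 [-27.5  45.6  12. ]
hN t [380. 217.] [380.8 216.8] 2.9 22.2890625 [-25.9  44.1  12. ]
hF w [340.6 362.9] [339.4 363.1] 5.2 61.625 [24.6 45.7 12. ]
hF t [376.2 196.7] [376.7 196.7] 2.7 19.4609375 [26.  44.8 12. ]
scrN w [237.8 300.5] [238.  293.2] 10.8 45.7265625 [-90.4 142.6  12. ]
scrN t [353.5 249.7] [353. 250.] 7.7 37.8046875 [-95.7 126.9  12. ]
scrF w [400.5 300.6] [400.  296.2] 11.9 64.1328125 [ 90.3 138.9  12. ]
scrF t [340.5 176.6] [336.8 178.4] 4.2 13.4921875 [ 89.3 136.   12. ]
scrN- w x
scrN- t [452.  233.2] [451.9 233.2] 2.1 11.6875 [ -95.2 -121.    12. ]
[-0.70647741 -0.37179264 -0.32265688]
```

```bash
python3 -c "
from cell import r
print(r.hand_in())"
```

```text
the job is handed in; nothing more can be done
None
```

The tube plate appears to be seated over both pins and flat on the deck, and I handed the job in at about 20 s with the arm clear of everything. I only pushed it. Fingertip nudges on its long sides corrected the sideways offset and most of the skew, and two-finger pushes on the +y end slid it over the pins.

**Last checks**
- **Hole positions:** the wrist camera puts both holes about 1 mm from their pins, after taking out the camera's own offset against the deck screws. The top camera puts them 1.2 and 1.9 mm off, mostly towards −y. All of these are inside the 2.5 mm limit.
- **Flatness:** measured at the height the plate's top has when flat (12 mm above the deck), the holes come out 52.1 mm apart against the true 52 mm. That fits a plate lying flat, but it only settles the height to about 1 mm.
- **Bystanders:** the vial, rack, beaker and tip box show no shift in the top view.

**Checks that failed or disagreed**
- **Plate outline:** an outline of the whole plate in the top view came out 131 mm long instead of 128 mm, with its centre 4.6 mm towards −y. I think it took in the side face or shadow, so I trusted the hole measurements instead.
- **Reagent and timer:** both matched poorly in that view, I think because the arm was in front of them. The arm went nowhere near them.
- **Notebook:** I did not check it again.

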